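# Fetch a pipe coupling from a tilt-out parts bin

### The job

Three tilt-out parts bins and a low wooden tray stand in a row on the bench. Pull the handle of the bin that holds the short round pipe coupling, so that this bin tilts well forward, to its stop or nearly, then take out the coupling and put it in the tray.

Things in the scene. Friction and masses are not known exactly. Their poses are not given: they have to be found in the camera images.
- bin_handle (a point): centre of the bin's handle: a level steel bar 10 mm thick, 100 mm long, on two end posts over the front panel, 35 mm above its top edge. Shut: 195 mm above the bench, free all round (30 mm below). Axes move with the bin: y along the bar, z from pivot to bar (up when shut), x level when shut, away from the robot. Pivot axis: parallel to the bar, 175 mm from it along -z, at the panel's foot.
- bin (a joint): tilt of this bin, rad: 0 shut, 0.85 at its stop, the bar swinging towards the robot and down. The stiff pivot stays where left; the bar takes 3 to 6 N. From 0.6 on the coupling rolls forward into the V of front panel and bin floor (60 mm up the panel), open from above, still parallel to the bar. Grey metal bin, 150 mm wide inside, in a plywood case with 2 guard rods on top, 162 mm above the bench.
- coupling_center (a point): centre of the pipe coupling: a plain brass cylinder with a dark bore, 48 mm in diameter, 50 mm long, 0.3 kg, loose in the bin, lying along its own y axis, parallel to the handle bar; grip it over its flat ends. It is seen from above through the rods. Two bins like it stand in the same row, places 230 mm apart, any order, holding an L-shaped brass piece and a flat brass bar.
- tray_in (a point): centre of the inner floor of the fixed low wooden tray, which stands in a row with the three bins, in any of the four places, 5 mm above the bench; tray 180 x 160 mm outside along its x and y, walls 5 mm thick, rim 30 mm above the inner floor; z up.
There are look-alikes about, which are no part of the job. What is shaped like the part that bears bin_handle but red is not meant.

How it is judged:
By the outcome, as a careful person would: the job done as asked, in the order asked, and still so for the second after the job is handed in, with the robot touching nothing.
It also fails if it takes over 59 s, if anything falls off the work surface, if the arm or the gripper's body presses on something with over 40 N, if the wrist force passes 120 N, or if a joint passes its speed limit or range.

### The arm

A 7-joint arm with a two-finger parallel gripper is mounted at the origin on the work surface. World frame = base frame: x ahead of the robot, y to its left, z up, the work surface at z = 0. Lengths are in m, angles in rad, forces in N, time in s.
With the tool pointing down it reaches from about 0.35 to 0.9 m from the base axis. Payload 8.1 kg.
Tool frame: the origin (TCP) lies at the very end of the fingers, on their centre line; the grasp point (between the pads) lies 19 mm behind it (arm.tcp_to_grasp is the z of the grasp point in the tool frame, in m); z points along the fingers, y is the line along which they close (so a half turn about z gives the same grasp; the last joint's range is limited). The gripper opens to 92 mm and grips with 3 to 60 N. Pads are 19 mm wide; open, the fingers measure 130 mm over their backs; the gripper's body (75 mm by 190 mm) begins 47 mm behind the grasp point.
Start: joints at [1.2, 0.434, 0.025, 1.573, -0.012, 1.134, -0.075], TCP at [0.165, -0.603, 0.227] pointing down, gripper open.
Joint ranges: [-2.62, 2.62], [-0.44, 2.09], [-1.27, 1.32], [0.08, 2.57], [-1.32, 4.46], [0.12, 2], [-2.74, 2.74]. Speed limits (rad/s): [2.22, 2.22, 3.01, 3.01, 3.14, 3.14, 3.14].

### API

Orientations are given as a rotation vector (axis times angle).
In Python, from cell import readout, vision, sign_off, arm gives the robot as it stands. The module is installed in compiled form; this text tells all that it offers.
- The arm moves only by the shell command python3 -m creep 'ROWS' [FORCE]. ROWS is JSON, a list of rows, each a list of 5 numbers: the shift along the tool's x, y, z in units of 4 cm (1.0 is 4 cm), then the turn about the tool's z in units of 4 degrees (1.0 is 4 degrees), then the opening, from 0 (shut) to 1 (fully open). A call has 1 to 12 rows; each row shifts and turns the commanded pose from where the row before left it, along the tool's axes as they then stand; what a row does not reach is not made up. A row lasts 1/8 s, in which the tool goes at most 62.5 mm and 10.7 degrees, less where a joint would pass 70% of its speed; a pose out of reach is approached as far as the arm can. A call with a number of a shift or a turn outside -1 to 1 is refused whole. A call with a gripper value outside its range is refused whole. The fingers move at their own pace and stop on an object; FORCE is the grip in N (left out, the last holds). Time passes only in rows, so rows that do not move let the fingers close. It gives the time, the measured TCP pose, the force, the opening and the grip force at its end, in the units of the state.
- readout.observe(): the state, without advancing time (a new reading comes with each control period).
- vision.get_image(name): name is "side" or "top" or "wrist"; returns a dict with "pixels" (400x640x3 uint8, blue, green, red), "z_map" (400x640 float32, m along the optical axis (not along the pixel's ray), 0 where there is no reading), "camera_matrix" (3x3 intrinsics, pixels), "position" and "rotation" of the camera in the world. Camera axes: x right, y up, looking along -z (the intrinsics and any distortion apply to the point x, -y, -z); pixel columns grow to the right and rows downward; lengths in m; the calibration is good to about 2 mm. The wrist camera is an equidistant fisheye: a pixel r from the principal point sees the ray r / f radians off the axis. A picture is of the moment at which its call begins.
- sign_off(): hands the job in; it is judged then, once.
The state is a dict: "clock": time; "joints": joint angles; "dq": joint speeds; "joint_efforts": joint torques, N m; "position": TCP position; "ee_rot": TCP orientation; "force": force on the tool from outside, world axes, zero at the start; "ft_torque": the same for the moment, N m; "width": opening from 0.0 (shut) to 1.0 (fully open); "gripper_force": force on a finger pad.
Only numpy, scipy, OpenCV 4.12 (cv2) and the standard library are available. Lean on these libraries where they do the work, as an engineer would, in place of code of your own. Each camera call takes 0.05 s, during which the arm holds its last target. There are 200 camera calls.

## Working session

There is one attempt and no reset: what is moved stays moved. The work goes in short steps, Python scripts to look and compute and a shell command to move; the robot and the scene stay as the last step left them, time stands still between calls to the robot, and variables do not carry over. Pictures are saved under pics/ and viewed, at most 10 in all, crops included, and the job is handed in when it is done.

```bash
mkdir -p pics
cat > h.py <<'E'
import numpy as np, cv2
from cell import readout, vision
from scipy.spatial.transform import Rotation as R
def snap(name,f):
    im=vision.get_image(name); cv2.imwrite('pics/'+f+'.png',im['pixels']); np.savez('pics/'+f+'.npz',**im); return im
def pt(im,u,v,z=None):
    K=im['camera_matrix']; 
    if z is None:
        p=im['z_map'][v-1:v+2,u-1:u+2]; z=np.median(p[p>0])
    r=im['rotation']; r=np.array(r); r=r if r.shape==(3,3) else R.from_rotvec(r).as_matrix()
    return im['position']+r@np.array([(u-K[0,2])/K[0,0]*z,-(v-K[1,2])/K[1,1]*z,-z])
E
python3 - <<'E'
from h import *
s=readout.observe(); print(s['position'],s['ee_rot'],R.from_rotvec(s['ee_rot']).as_matrix().round(3),s['clock'],s['width'])
for n in('top','side'):
    im=snap(n,n+'0'); print(n,im['position'],im['rotation'],im['camera_matrix'],im.keys())
E
```

```text
[ 0.16515593 -0.60223974  0.22593156] [-3.11194308e+00 -4.19000353e-01  5.60786617e-04] [[ 0.964  0.264 -0.001]
 [ 0.264 -0.964  0.002]
 [-0.    -0.002 -1.   ]] 0.0 0.998520238516666
top [ 0.19046656 -0.00580175  1.45237864] [ 0.12085895 -0.12485184 -1.59346265] [[471.63094175   0.         321.58176546]
 [  0.         471.63094175 198.66509456]
 [  0.           0.           1.        ]] dict_keys(['pixels', 'z_map', 'camera_matrix', 'position', 'rotation'])
side [0.19138293 1.02772481 1.07239951] [ 0.12790746 -1.2342657  -2.72089427] [[490.82969449   0.         317.28185897]
 [  0.         490.82969449 194.92027311]
 [  0.           0.           1.        ]] dict_keys(['pixels', 'z_map', 'camera_matrix', 'position', 'rotation'])
```

View pics/top0.png

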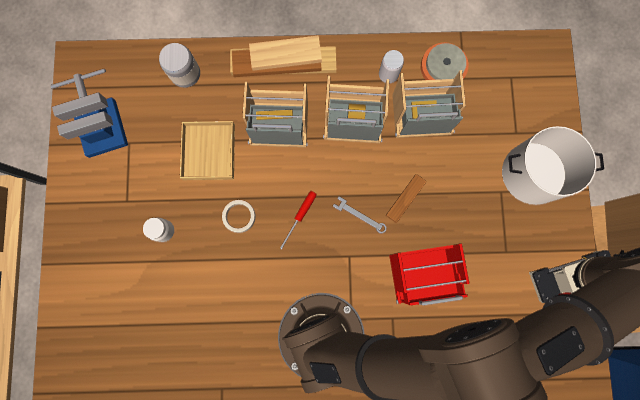

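View pics/side0.png

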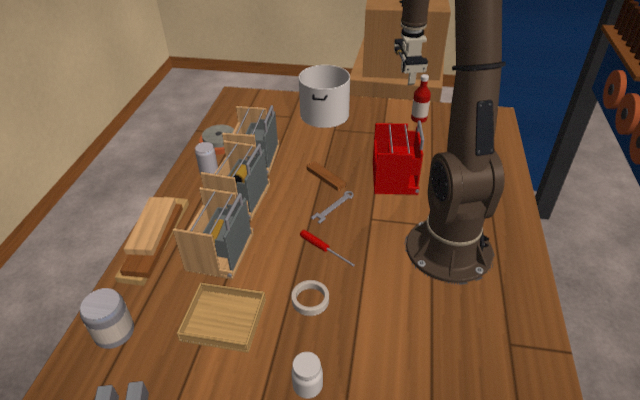

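The tray is at (207,150) in the top view, with the three grey bins at about (276,118), (357,112) and (431,110). I'll enlarge the bins.

Run:
```python
import cv2,numpy as np
im=cv2.imread('pics/top0.png')[65:185,170:480]
im=cv2.resize(im,None,fx=2.58,fy=2.58,interpolation=cv2.INTER_CUBIC)
cv2.imwrite('pics/c1.png',im)
```

```text
(no output)
```

View pics/c1.png

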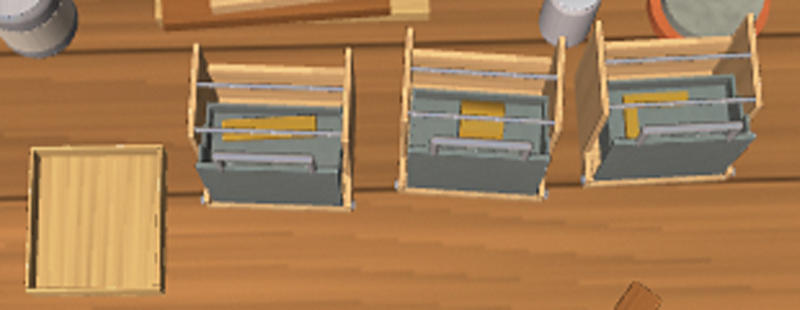

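The middle bin, with a square brass outline at crop (482,119), holds the coupling. Its bar runs from crop (432,145) to (530,151), and the tray rim corners are at (33,149), (163,146), (163,292) and (27,292).

```bash
cat >> h.py <<'E'
def onz(im,u,v,z):
    a=pt(im,u,v,1.0); c=im['position']; d=a-c; return c+d*(z-c[2])/d[2]
E
python3 - <<'E'
from h import *
im=dict(np.load('pics/top0.npz'))
f=lambda u,v,z:onz(im,170+u/2.58-.3,65+v/2.58-.3,z).round(4)
a,b=f(434,145,.197),f(530,151,.197); print('bar',a,b,(a+b)/2,np.linalg.norm(a-b),'normal ang deg',np.degrees(np.arctan2(*(a-b)[[1,0]]))-90)
for o in [(217,157),(312,164)],[(640,135),(740,128)]: print(f(*o[0],.197),f(*o[1],.197))
t=[f(*p,.035) for p in [(33,149),(163,146),(163,292),(27,292)]]; print('tray',t,np.mean(t,0))
print('coup',f(482,119,.08))
# depth check
for u,v in[(356,121),(356,122),(356,123),(207,150),(357,111)]: print(u,v,pt(im,u,v).round(3))
E
```

```text
bar [ 0.6042 -0.0625  0.197 ] [ 0.5948 -0.1651  0.197 ] [ 0.5995 -0.1138  0.197 ] 0.1030297044545892 normal ang deg -5.23470712922844
[0.5969 0.1701 0.197 ] [0.5865 0.0686 0.197 ]
[ 0.6096 -0.2839  0.197 ] [ 0.6146 -0.3918  0.197 ]
tray [array([0.6652, 0.4153, 0.035 ]), array([0.6649, 0.2581, 0.035 ]), array([0.4847, 0.2576, 0.035 ]), array([0.4889, 0.419 , 0.035 ])] [0.575925 0.3375   0.035   ]
coup [ 0.6731 -0.1252  0.08  ]
356 121 [ 0.602 -0.112  0.198]
356 122 [ 0.611 -0.115  0.164]
356 123 [ 0.609 -0.115  0.161]
207 150 [0.582 0.344 0.008]
357 111 [ 0.645 -0.12   0.159]
```

```bash
cat >> h.py <<'E'
def go(x,y,z,yawy=None):
    s=readout.observe(); M=R.from_rotvec(s['ee_rot']).as_matrix(); p=np.array(s['position'])
    a=np.degrees(np.arctan2(M[1,1],M[0,1])); print('t',s['clock'],'p',p.round(4),'tool y ang',a.round(2),'F',np.round(s['force'],1),'w',round(s['width'],3),'q7',round(s['joints'][6],2))
    print('units xyz',(M.T@(np.array([x,y,z])-p)/.04).round(2))
    if yawy is not None: print('turn units',((a-yawy+180)%360-180)/4)
E
python3 -m creep '[[0,0,-0.4,-1,1],[0,0,-0.4,-1,1],[0,0,-0.4,-1,1],[0,0,-0.4,-1,1],[0,0,-0.4,-1,1],[0,0,-0.4,-1,1],[0,0,-0.4,-1,1],[0,0,-0.4,-1,1],[0,0,-0.4,-1,1],[0,0,-0.4,-1,1],[0,0,-0.4,-1,1],[0,0,-0.4,-1,1]]'
python3 -m creep '[[0,0,0,-0.9,1],[0,0,0,-0.9,1],[0,0,0,-0.9,1],[0,0,0,-0.9,1],[0,0,0,-0.9,1],[0,0,0,-0.9,1]]'
python3 -c "
from h import *
go(.6,-.114,.28,-5.2)
im=dict(np.load('pics/top0.npz'))
f=lambda u,v,z:onz(im,170+u/2.58-.3,65+v/2.58-.3,z).round(4)
print('rods',f(482,118,.162),f(485,74,.162),'case front',f(405,188,.0),f(545,197,0))"
```

```text
clock: 1.6
position: [0.1653, -0.6026, 0.4188]
ee_rot: [-2.671, -1.652, -0.0]
force: [0.7, 0.5, 0.3]
width: 1.002
gripper_force: 0.0
clock: 2.35
position: [0.1653, -0.6026, 0.4182]
ee_rot: [-2.314, -2.123, -0.001]
force: [-0.3, 0.5, -0.8]
width: 0.999
gripper_force: 0.0
t 2.35 p [ 0.1653 -0.6026  0.4182] tool y ang -4.94 F [-0.3  0.5 -0.8] w 0.999 q7 1.07
units xyz [13.1   9.78  3.46]
turn units 0.06414296620651783
rods [ 0.6454 -0.1181  0.162 ] [ 0.6963 -0.1234  0.162 ] case front [ 0.615  -0.0339  0.    ] [ 0.599 -0.206  0.   ]
```

```bash
python3 -m creep '[[0.5,0.4,0,0,1],[1,0.75,0,0,1],[1,0.75,0,0,1],[1,0.75,0,0,1],[1,0.75,0,0,1],[1,0.75,0,0,1],[1,0.75,0,0,1],[1,0.75,0,0,1],[1,0.75,0,0,1],[1,0.75,0,0,1],[1,0.75,0,0,1],[1,0.75,0,0,1]]' | tail -5
python3 -m creep '[[0.8,0.6,0.4,0,1],[0.5,0.4,0.6,0,1],[0.3,0.1,0.8,0,1],[0,0,0.8,0,0.6],[0,0,0,0,0.6]]'
python3 - <<'E'
from h import *
go(.6,-.114,.185,-5.2)
im=snap('wrist','w1'); print(im['position'],im['rotation'],im['camera_matrix'])
E
```

```text
position: [0.5513, -0.1739, 0.4184]
ee_rot: [-2.318, -2.12, 0.001]
force: [0.8, -0.9, -0.0]
width: 0.996
gripper_force: 0.0
clock: 4.47
position: [0.5985, -0.1153, 0.3121]
ee_rot: [-2.314, -2.119, 0.006]
force: [-1.2, -0.9, 0.9]
width: 0.832
gripper_force: 0.0
t 4.475 p [ 0.5985 -0.1153  0.3121] tool y ang -5.05 F [-1.2 -0.9  0.9] w 0.832 q7 -0.16
units xyz [0.04 0.05 3.18]
turn units 0.03807613878014138
[ 0.60557786 -0.03790643  0.46916205] [-0.28721523  0.01861145 -0.08753956] [[309.70691629   0.         322.04370192]
 [  0.         309.70691629 191.7404986 ]
 [  0.           0.           1.        ]]
```

View pics/w1.png

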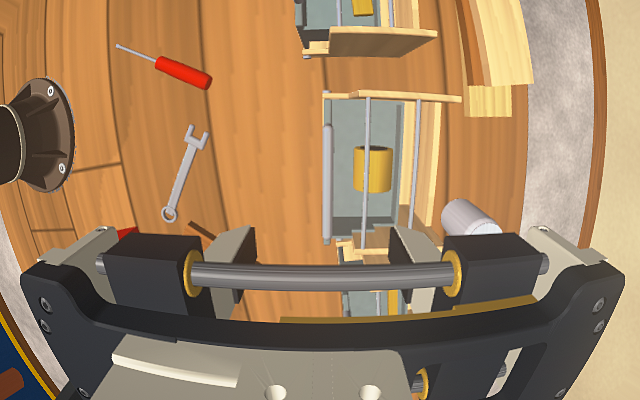

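The coupling, with its dark bore, is at (372,168) in the middle bin. The bar runs from (327,124) to (330,242), so I'll locate it by the fisheye model.

```bash
cat >> h.py <<'E'
def fish(im,u,v,z):
    K=im['camera_matrix']; x,y=(u-K[0,2])/K[0,0],(v-K[1,2])/K[1,1]; t=np.hypot(x,y)
    d=np.array([x/t*np.sin(t),-y/t*np.sin(t),-np.cos(t)]); r=im['rotation']; d=R.from_rotvec(r).apply(d) if np.shape(r)==(3,) else r@d
    c=im['position']; return c+d*(z-c[2])/d[2]
E
python3 - <<'E'
from h import *
im=dict(np.load('pics/w1.npz'))
a,b=fish(im,327,125,.195),fish(im,330,242,.195);print(a,b,(a+b)/2,np.linalg.norm(a-b),np.degrees(np.arctan2(*(a-b)[[1,0]]))-90)
print(fish(im,372,160,.09),fish(im,366,160,.162))
c=(a+b)/2; go(*c[:2],.186,-5.2)
E
```

```text
[ 0.60656559 -0.05788784  0.195     ] [ 0.59996775 -0.17034193  0.195     ] [ 0.60326667 -0.11411488  0.195     ] 0.11264747405866542 -3.3577758173636596
[ 0.6594301  -0.11360108  0.09      ] [ 0.64305167 -0.09875006  0.162     ]
t 4.525 p [ 0.5995 -0.1155  0.3142] tool y ang -5.07 F [-0.7 -1.   0.1] w 0.791 q7 -0.16
units xyz [0.04 0.1  3.2 ]
turn units 0.03200615913617355
```

```bash
python3 -m creep '[[0,0.06,0.4,0,0.6],[0,0,0.6,0,0.6],[0,0,0.6,0,0.6],[0,0,0.6,0,0.6],[0,0,0.6,0,0.6],[0,0,0.4,0,0.6],[0,0,0,0,0.6]]' | tail -6
python3 -m creep '[[0,0,0,0,0],[0,0,0,0,0],[0,0,0,0,0],[0,0,0,0,0],[0,0,0,0,0],[0,0,0,0,0],[0,0,0,0,0],[0,0,0,0,0]]' 20
```

```text
clock: 5.4
position: [0.602, -0.1156, 0.1859]
ee_rot: [-2.317, -2.12, 0.002]
force: [0.0, 0.7, -0.0]
width: 0.599
gripper_force: 0.0
clock: 6.4
position: [0.6026, -0.1154, 0.1869]
ee_rot: [2.317, 2.121, 0.0]
force: [1.1, -0.6, 0.6]
width: 0.1
gripper_force: 20.0
```

```bash
python3 -m creep '[[0,-0.22,0.005,0,0],[0,-0.22,0.015,0,0],[0,-0.22,0.03,0,0],[0,-0.21,0.035,0,0],[0,-0.21,0.05,0,0],[0,-0.21,0.06,0,0],[0,-0.205,0.07,0,0],[0,-0.205,0.08,0,0]]'
python3 -m creep '[[0,-0.2,0.09,0,0],[0,-0.195,0.1,0,0],[0,-0.19,0.11,0,0],[0,-0.18,0.12,0,0],[0,-0.175,0.13,0,0],[0,-0.175,0.135,0,0],[0,0,0,0,0]]'
```

```text
clock: 7.4
position: [0.5341, -0.1091, 0.1727]
ee_rot: [-2.317, -2.121, -0.0]
force: [2.5, 1.6, 4.4]
width: 0.101
gripper_force: 20.0
clock: 8.28
position: [0.4887, -0.1051, 0.1444]
ee_rot: [-2.316, -2.12, 0.002]
force: [2.3, 4.6, -4.9]
width: 0.1
gripper_force: 20.0
```

```bash
python3 -m creep '[[0,-0.17,0.14,0,0],[0,-0.16,0.15,0,0],[0,-0.13,0.14,0,0],[0,-0.04,0.05,0,0],[0,0,0,0,0]]'
python3 -m creep '[[0,0,0,0,0.4],[0,0,0,0,0.4],[0,0,0,0,0.4],[0,0,0,0,0.4]]'
python3 -m creep '[[0,0,-0.5,0,0.4],[0,0,-1,0,0.4],[0,0,-1,0,0.5],[0,0,-1,0,0.8],[0,0,-1,0,0.8],[0,0.2,-0.5,0,0.8],[0,0.5,0,1,0.8]]'
python3 - <<'E'
from h import *
im=snap('wrist','w2'); snap('top','top2')
t=cv2.imread('pics/top2.png')[85:205,270:450]
w=cv2.imread('pics/w2.png')[60:310,200:600]
o=np.vstack([cv2.resize(w,(480,300)),cv2.resize(t,(480,300),interpolation=cv2.INTER_CUBIC)]); 
cv2.imwrite('pics/c2.png',o); go(.55,-.11,.2)
E
```

```text
clock: 8.9
position: [0.4719, -0.1036, 0.1277]
ee_rot: [2.315, 2.119, 0.004]
force: [2.1, 4.0, 16.3]
width: 0.098
gripper_force: 20.0
clock: 9.4
position: [0.4698, -0.1039, 0.126]
ee_rot: [-2.317, -2.12, 0.001]
force: [0.5, -1.0, 0.4]
width: 0.394
gripper_force: 0.0
clock: 10.28
position: [0.4988, -0.1064, 0.3283]
ee_rot: [2.39, 2.035, 0.002]
force: [-0.1, 0.5, -0.3]
width: 0.795
gripper_force: 0.0
t 10.375 p [ 0.4994 -0.1064  0.3262] tool y ang -9.14 F [ 0.6 -0.2  0.6] w 0.802 q7 -0.18
units xyz [0.11 1.26 3.16]
```

View pics/c2.png

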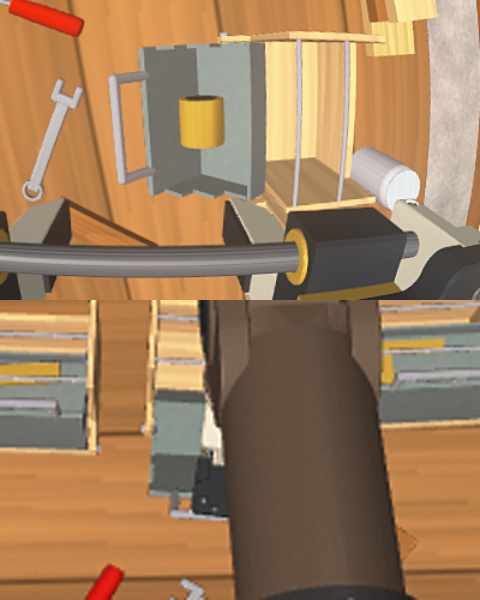

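The bin sits at its stop and the coupling lies in the V at crop (202,122), full-frame (368,162). I'll measure it, and the heights of the bin walls around it, from the depth map.

```bash
cat >> h.py <<'E'
def cloud(im):
    K=im['camera_matrix']; v,u=np.mgrid[:400,:640]; x,y=(u-K[0,2])/K[0,0],(v-K[1,2])/K[1,1]; t=np.hypot(x,y); z=im['z_map']; k=np.tan(t)/np.maximum(t,1e-9)*z
    return im['position']+np.stack([x*k,-y*k,-z],-1)@(R.from_rotvec(im['rotation']).as_matrix()).T
E
python3 - <<'E'
from h import *
im=dict(np.load('pics/w2.npz')); C=cloud(im)
for n,u,v in [('top end',368,141),('bot end',369,182),('mid',368,162),('L',350,162),('R',384,162)]: print(n,fish(im,u,v,.093).round(4),C[v,u].round(4))
print('column profiles (top side wall v~ 95-110; bottom v~210-230)')
for u in range(310,440,12):
    print(u,[tuple(C[v,u].round(3)) for v in (92,98,104,112,216,222,228)])
px=im['pixels'].astype(int); m=(px[...,2]-px[...,0]>90); m[:,:340]=0;m[:,395:]=0;m[:125]=0;m[200:]=0
P=C[m&(im['z_map']>0)]; P=P[(P[:,2]>.07)&(P[:,2]<.14)]; a=np.radians(-5.2); ex=np.array([np.cos(a),np.sin(a)]); ey=np.array([-np.sin(a),np.cos(a)])
for e in(ex,ey): q=P[:,:2]@e; print(np.percentile(q,[1,50,99]).round(4))
print(P[:,2].max(),len(P))
E
```

```text
top end [ 0.5614 -0.0871  0.093 ] [ 0.5615 -0.0872  0.0922]
bot end [ 0.5558 -0.1413  0.093 ] [ 0.5526 -0.1336  0.1197]
mid [ 0.5578 -0.1144  0.093 ] [ 0.5547 -0.1088  0.1186]
L [ 0.5345 -0.1108  0.093 ] [ 0.5343 -0.11    0.0966]
R [ 0.5788 -0.1176  0.093 ] [ 0.5758 -0.1137  0.1103]
column profiles (top side wall v~ 95-110; bottom v~210-230)
310 [(np.float64(0.496), np.float64(-0.011), np.float64(-0.001)), (np.float64(0.494), np.float64(-0.02), np.float64(-0.001)), (np.float64(0.492), np.float64(-0.029), np.float64(-0.002)), (np.float64(0.49), np.float64(-0.042), np.float64(-0.002)), (np.float64(0.461), np.float64(-0.211), np.float64(-0.0)), (np.float64(0.46), np.float64(-0.222), np.float64(-0.001)), (np.float64(0.458), np.float64(-0.232), np.float64(0.001))]
322 [(np.float64(0.514), np.float64(-0.014), np.float64(0.001)), (np.float64(0.512), np.float64(-0.023), np.float64(-0.002)), (np.float64(0.511), np.float64(-0.032), np.float64(0.112)), (np.float64(0.509), np.float64(-0.041), np.float64(0.112)), (np.float64(0.481), np.float64(-0.214), np.float64(-0.001)), (np.float64(0.48), np.f
[... 3275 characters left out ...]
(-0.055), np.float64(0.131)), (np.float64(0.61), np.float64(-0.186), np.float64(0.129)), (np.float64(0.643), np.float64(-0.25), np.float64(0.007)), (np.float64(0.636), np.float64(-0.251), np.float64(0.03))]
430 [(np.float64(0.64), np.float64(-0.033), np.float64(0.127)), (np.float64(0.681), np.float64(-0.044), np.float64(0.011)), (np.float64(0.68), np.float64(-0.054), np.float64(0.01)), (np.float64(0.678), np.float64(-0.066), np.float64(0.01)), (np.float64(0.632), np.float64(-0.197), np.float64(0.111)), (np.float64(0.625), np.float64(-0.196), np.float64(0.13)), (np.float64(0.624), np.float64(-0.204), np.float64(0.132))]
[0.542  0.5615 0.5859]
[-0.0846 -0.0591 -0.036 ]
0.12132496852421554 1421
```

Coupling centre is about (0.556, -0.111, 0.097), and the bin's side walls are no higher than 0.131. I'll turn the tool so the fingers close along the bar.

```bash
python3 -m creep '[[0,0,0,-1,0.8],[0,0,0,-1,0.8],[0,0,0,-1,0.8],[0,0,0,-1,0.8],[0,0,0,-1,0.8],[0,0,0,-1,0.8],[0,0,0,-1,0.8],[0,0,0,-1,0.8],[0,0,0,-1,0.8],[0,0,0,-1,0.8],[0,0,0,-1,0.8],[0,0,0,-1,0.8]]' >/dev/null
python3 -m creep '[[0,0,0,-1,0.8],[0,0,0,-1,0.8],[0,0,0,-1,0.8],[0,0,0,-1,0.8],[0,0,0,-1,0.8],[0,0,0,-1,0.8],[0,0,0,-1,0.8],[0,0,0,-1,0.8],[0,0,0,-1,0.8],[0,0,0,-1,0.8],[0,0,0,-1,0.8],[0,0,0,-0.5,0.8]]' >/dev/null
python3 -c "
from h import *
go(.556,-.111,.083,84.8)"
```

```text
t 13.375 p [ 0.4975 -0.1062  0.3259] tool y ang 85.08 F [-0.1  0.1 -0.6] w 0.8 q7 1.39
units xyz [-1.47  0.01  6.07]
turn units 0.06876480229909987
```

```bash
python3 -m creep '[[-0.5,0,0,0,0.8],[-0.6,0,0.2,0,0.8],[-0.37,0,0.6,0,0.8],[0,0,0.8,0,0.8],[0,0,0.8,0,0.8],[0,0,0.6,0,0.8],[0,0,0.4,0,0.8],[0,0,0,0,0.8]]' >/dev/null
python3 - <<'E'
from h import *
go(.556,-.111,.083,84.8)
im=snap('wrist','w3')
E
```

```text
t 14.375 p [ 0.5561 -0.1114  0.1894] tool y ang 84.95 F [-0.4  0.3 -0.5] w 0.799 q7 1.25
units xyz [-0.    0.01  2.66]
turn units 0.03789755327370159
```

View pics/w3.png

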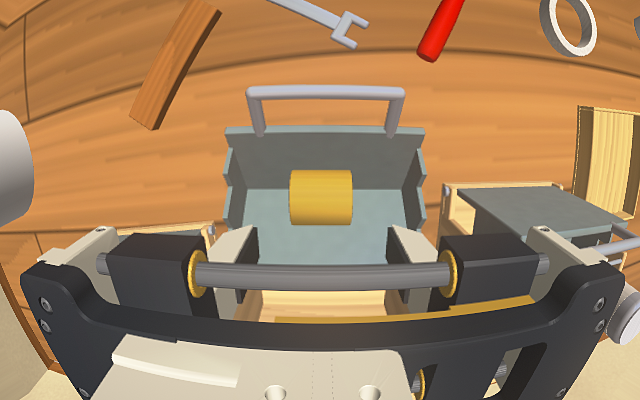

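The coupling at (320,197) is centred between the fingers. Now descend and grip.

```bash
python3 -m creep '[[0,0,0.4,0,0.8],[0,0,0.5,0,0.8],[0,0,0.5,0,0.8],[0,0,0.5,0,0.8],[0,0,0.4,0,0.8],[0,0,0.3,0,0.8],[0,0,0.06,0,0.8],[0,0,0,0,0.8]]'
python3 -m creep '[[0,0,0,0,0.3],[0,0,0,0,0.3],[0,0,0,0,0.3],[0,0,0,0,0.3],[0,0,0,0,0.3],[0,0,0,0,0.3]]' 25
```

```text
clock: 15.42
position: [0.5571, -0.1113, 0.0842]
ee_rot: [0.139, 3.138, 0.0]
force: [-0.7, 1.1, 0.3]
width: 0.801
gripper_force: 0.0
clock: 16.18
position: [0.557, -0.1118, 0.0842]
ee_rot: [0.139, 3.138, -0.001]
force: [-1.1, -2.1, 5.2]
width: 0.543
gripper_force: 25.0
```

```bash
python3 -m creep '[[0,0,-0.2,0,0.3],[0,0,-0.4,0,0.3],[0,0,-0.6,0,0.3],[0,0,-0.8,0,0.3],[0,0,-0.9,0,0.3],[0,0,-0.9,0,0.3],[0,0,-0.9,0,0.3],[0,0,-0.7,0,0.3],[0,0,-0.3,0,0.3],[0,0,0,0,0.3]]'
python3 -c "
from h import *
go(.576,.3375,.30,90)"
```

```text
clock: 17.42
position: [0.5569, -0.1111, 0.3124]
ee_rot: [0.138, 3.138, -0.0]
force: [0.1, -0.2, -3.4]
width: 0.54
gripper_force: 25.0
t 17.425 p [ 0.5569 -0.1111  0.3124] tool y ang 84.95 F [ 0.1 -0.2 -3.4] w 0.54 q7 1.32
units xyz [ 0.51 11.21  0.31]
turn units -1.2613764002617245
```

```bash
python3 -m creep '[[0,0.4,0,0,0.3],[0,0.8,0,0,0.3],[0.05,1,0,0,0.3],[0.05,1,0,0,0.3],[0.05,1,0,0,0.3],[0.05,1,0,0,0.3],[0.05,1,0,0,0.3],[0.05,1,0,0,0.3],[0.05,1,0,0,0.3],[0.05,1,0,0,0.3],[0.05,1,0,0,0.3],[0.05,0.7,0,0,0.3]]' >/dev/null
python3 -m creep '[[0,0.3,0,-0.6,0.3],[0,0,0,-0.65,0.3],[0,0,0,0,0.3]]'
python3 - <<'E'
from h import *
im=snap('wrist','w4'); go(.576,.3375,.02,90)
E
```

```text
clock: 19.3
position: [0.5763, 0.3362, 0.3111]
ee_rot: [-0.0, -3.141, 0.001]
force: [0.9, 0.5, -2.4]
width: 0.542
gripper_force: 25.0
t 19.35 p [0.5764 0.3361 0.3113] tool y ang 89.91 F [ 0.2 -0.  -2.5] w 0.548 q7 0.65
units xyz [0.   0.04 7.28]
turn units -0.02208196887445979
```

View pics/w4.png

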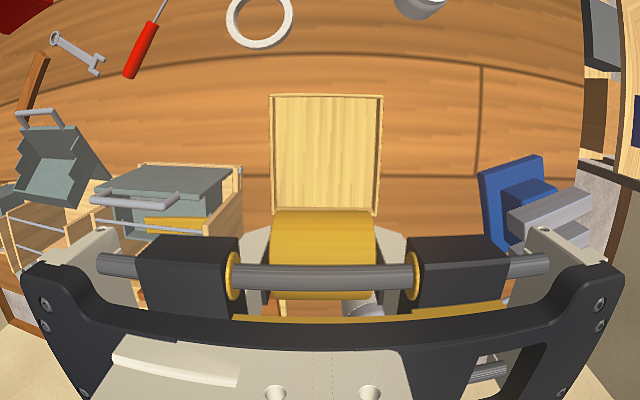

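```bash
python3 -c "
from h import *
im=dict(np.load('pics/w4.npz'))
for p in [(269,96),(382,96),(272,212),(379,214)]: print(fish(im,*p,.035).round(3))"
python3 -m creep '[[0,0.04,0.4,0,0.3],[0,0,0.8,0,0.3],[0,0,0.9,0,0.3],[0,0,0.9,0,0.3],[0,0,0.9,0,0.3],[0,0,0.9,0,0.3],[0,0,0.8,0,0.3],[0,0,0.5,0,0.3],[0,0,0.3,0,0.3],[0,0,0,0,0.3]]'
```

```text
[0.488 0.264 0.035]
[0.488 0.421 0.035]
[0.659 0.262 0.035]
[0.662 0.423 0.035]
clock: 20.6
position: [0.5762, 0.3381, 0.0555]
ee_rot: [-0.002, -3.141, 0.0]
force: [1.0, 0.4, -1.9]
width: 0.543
gripper_force: 25.0
```

```bash
python3 -m creep '[[0,0.08,0.3,0,0.3],[0,0,0.25,0,0.3],[0,0,0.2,0,0.3],[0,0,0.12,0,0.3],[0,0,0.06,0,0.3],[0,0,0,0,0.3]]'
```

```text
clock: 21.35
position: [0.5765, 0.3415, 0.0187]
ee_rot: [0.002, 3.142, 0.0]
force: [0.4, -0.4, -2.4]
width: 0.538
gripper_force: 25.0
```

```bash
python3 -m creep '[[0,0,0.05,0,0.3],[0,0,0.04,0,0.3],[0,0,0,0,0.3]]'
python3 -m creep '[[0,0,0,0,0.58],[0,0,0,0,0.62],[0,0,0,0,0.75],[0,0,0,0,0.75],[0,0,0,0,0.75]]'
python3 -m creep '[[0,0,-0.2,0,0.75],[0,0,-0.5,0,0.75],[0,0,-0.8,0,0.75],[0,0,-0.9,0,0.75],[0,0,-0.9,0,0.75],[0,0,-0.9,0,0.75],[0,0,-0.9,0,0.75],[0,0,-0.5,0,0.75],[0,0,0,0,0.75],[0,0,0,0,0.75]]'
python3 -c "
from h import *
snap('side','s5')"
```

```text
clock: 21.72
position: [0.5767, 0.3417, 0.0168]
ee_rot: [0.002, 3.14, 0.0]
force: [-3.1, -3.0, 11.1]
width: 0.542
gripper_force: 25.0
clock: 22.35
position: [0.5764, 0.3414, 0.015]
ee_rot: [-0.002, -3.141, 0.0]
force: [0.0, 0.1, -0.6]
width: 0.751
gripper_force: 0.0
clock: 23.6
position: [0.5761, 0.3409, 0.2378]
ee_rot: [-0.002, -3.14, 0.002]
force: [-0.1, 0.1, -0.4]
width: 0.752
gripper_force: 0.0
```

View pics/s5.png

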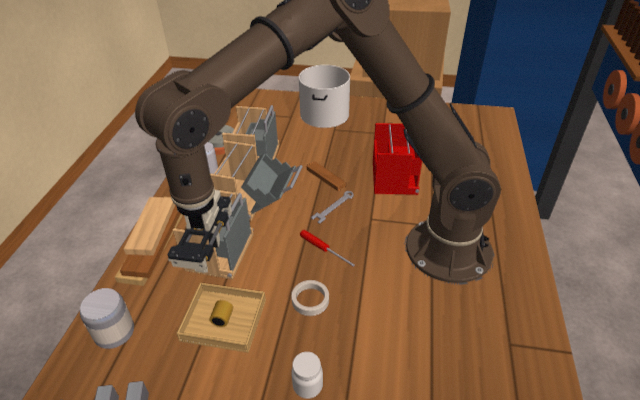

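The coupling rests in the tray at (221,313), the middle bin is still tilted forward at (268,183), and the gripper is clear of everything.

```bash
python3 -c "
from cell import sign_off
print(sign_off())"
```

```text
the job is handed in; nothing more can be done
None
```

I pulled the middle bin, which held the coupling, forward to its stop, put the coupling in the tray, and handed the job in after about 24 s on the robot's clock; sign-off returned no verdict.

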